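Weigh a gas cartridge on the bar balance and put it up with the full or the spent ones

TASK

Stand the loose gas cartridge gently on the empty pan of the balance, let go and see whether it is heavier or lighter than the brass check weight. If it is heavier it is full: push it base down into the free well of the green stand; if it is lighter it is spent: push it into the free well of the red stand. The wells grip, so press it down until you feel it firmly home on its rubber stop, but do not force it, and leave everything else on the bar where it is.

Things in the scene. Friction and masses are not known exactly. Their poses are not given: they have to be found in the camera images.
- cart_center (a point): The loose gas cartridge: bare aluminium cylinder with a blue band low down, upright on the bar mat; 40 mm diameter, 137 mm tall, straight from 9 to 106 mm above its base (below, it tapers to a flat 34 mm base; above, a shoulder and an 18 mm neck). The point is its centre, 68.5 mm above the base; z up its axis. It weighs about 285 g; full or spent cannot be seen.
- cart: The same cartridge; origin at the centre of its base, z up its axis.
- balance: Grey two-pan balance, 310 mm wide; origin under the middle of its base, on the mat. The beam runs along its y; pans, flat steel discs of 130 mm, 125 mm either side of the middle, stay level as the beam tips. A scale post with red pointers, 56 mm wide, 174 mm high, stands in the middle. A brass check weight (42 mm wide and high) stands on the +y pan; the -y pan is empty.
- beam (a joint): Tilt of the balance beam, rad: positive = the empty (load, -y) pan is down, so its load is heavier than the check weight; negative = the check weight's pan is down. 0 is level, stops at -0.12 (where it starts) and +0.12. It comes to rest within about 1.5 s of letting go; 10 g of difference tips it about 0.04 rad.
- load_pan: The empty pan of the balance; origin on its pivot, 40 mm under the centre of its upper face. It starts raised, yields under about 3 N and sinks up to 30 mm to a cushioned lower stop. More than 20 N on it, or a drop of more than a few mm, hurts the balance.
- load_pan_top (a point): Centre of the upper face of the empty pan (about 136 mm above the worktop at the start).
- check_weight: The brass check weight on the other pan; origin at the centre of its base. Cartridges come with several fills, and the weight laid out is the one for this batch: 220 to 350 g, the same brass shape whatever it weighs. Not to be touched.
- weight_pan: The pan that carries the check weight; origin on its pivot, 40 mm under the centre of its upper face.
- ready_stand: Green-sided steel stand for full cartridges, 200 mm (its x) by 90 mm (its y), 90 mm high; origin under its middle, on the mat. Two wells, 50 mm either side of the middle along x: the far one (+x) holds another cartridge, the near one (-x) is free and ends in a rubber-faced stop 30 to 62 mm below its mouth, set differently in each well each time and not given: feel for it.
- ready_mouth (a point): Centre of the free well's mouth in the green stand, level with its top; z up. Hole 46 mm wide. Rubber lips 11 to 21 mm down grip the cartridge: about 3 N of push to enter and slide on; it does not sink by its own weight. At the stop the push rises some 10 N per mm: home means pushed with 10 N or more (15 N is right); over 25 N is forcing.
- return_stand: Red-sided stand for spent cartridges, built as the green one: 200 by 90 by 90 mm, origin under its middle, far well (+x) occupied, near well (-x) free, its stop too 30 to 62 mm below the mouth, set on its own and not given.
- return_mouth (a point): Centre of the mouth of the free well in the red stand; the same dimensions, grip and kind of stop as in the green stand.
- can0: Blue drink can, 53 mm diameter, 134 mm high, origin under its base; leave alone.
- can1: Red drink can, 53 mm diameter, 134 mm high, origin under its base; leave alone.
- cup: Clear plastic cup, 76 mm diameter, 100 mm high, origin under its base; leave alone.
- jigger: Copper jigger, 46 mm diameter, 82 mm high, origin under its base; leave alone.
- shaker: Steel cocktail shaker, 86 mm diameter, 215 mm high, origin under its base; leave alone.
- water: Plastic water bottle, 64 mm diameter, 210 mm high, origin under its base; leave alone.
- ready_stock: Cartridge already standing in the far well of the green stand, its top 87 mm above the stand's top; origin under its base; leave alone.
- return_stock: Cartridge already standing in the far well of the red stand, its top 87 mm above the stand's top; origin under its base; leave alone.
Not all that is in view belongs to the job. What is shaped like the cart but purple is not meant.

How it is judged:
On the way, in this order (a step that is already met when the one before it is completed fails the run):
1. The cartridge has stood by itself, upright and at rest, on the load pan, let go by the gripper, with the beam come to rest (contact force between cart and load_pan above 1.5 N and horizontal distance between cart_center and load_pan_top below 0.05 m and angle between cart_center's own z axis and vertical below 0.1 rad and contact force between each of the arm, the fingers and cart below 0.05 N and contact force between the arm and load_pan below 0.05 N and velocity of joint beam between -0.03 and 0.03 rad/s), for 0.3 s.
2. The cartridge is pressed home in the free well of one of the stands: at least 27 mm deep, upright, and bearing on lips and stop with 18 N or more in all (the lips make 9 to 11 N of it) ((((horizontal distance between cart_center and ready_mouth below 0.006 m and z of cart_center in the frame of ready_mouth below 0.0415 m and angle between cart_center's own z axis and vertical below 0.09 rad) and contact force between cart and ready_stand above 18 N) or ((horizontal distance between cart_center and return_mouth below 0.006 m and z of cart_center in the frame of return_mouth below 0.0415 m and angle between cart_center's own z axis and vertical below 0.09 rad) and contact force between cart and return_stand above 18 N))), for 0.05 s.
At the end, for the whole second after the job is handed in: The cartridge is released, at rest and upright (5 deg) in a free well, within 6 mm of its axis and 27 mm or more deep: the green stand's if heavier than the check weight, the red one's if lighter (within 6 g either counts). The check weight is still on its pan (linear speed of cart below 0.01 m/s and contact force between the fingers and cart below 0.05 N and (((horizontal distance between cart_center and ready_mouth below 0.006 m and z of cart_center in the frame of ready_mouth below 0.0415 m and angle between cart_center's own z axis and vertical below 0.09 rad) and contact force between check_weight and weight_pan below 2.85471 N) or ((horizontal distance between cart_center and return_mouth below 0.006 m and z of cart_center in the frame of return_mouth below 0.0415 m and angle between cart_center's own z axis and vertical below 0.09 rad) and contact force between check_weight and weight_pan above 2.73699 N)) and horizontal distance between check_weight and balance below 0.15 m and height (world z) of check_weight above 0.08 m); the robot touches nothing.
It fails at once if The load pan is pressed or struck with more than 20 N (contact force between any of cart, the arm and load_pan above 20 N).
It fails at once if The cartridge is forced against a stand, its lips and stop with more than 38 N in all (of which the lips make 9 to 11 N) (contact force between cart and ready_stand above 38 N or contact force between cart and return_stand above 38 N).
It fails at once if The cartridge is dropped onto the load pan (it falls there, not held, faster than 0.4 m/s, as from 8 mm) (contact force between the fingers and cart below 0.05 N and linear speed of cart above 0.4 m/s and horizontal distance between cart_center and load_pan_top below 0.08 m).
It fails at once if The check weight is touched by the robot (contact force between the arm and check_weight above 0.5 N).
It fails at once if A bystander is moved by more than 20 mm (distance of any of can0, can1, cup, jigger, shaker, water, ready_stock, return_stock from where it was at the start of the episode above 0.02 m).
It also fails if it takes over 54 s, if anything falls off the work surface, if the arm or the gripper's body presses on something with over 40 N, if the wrist force passes 120 N, or if a joint passes its speed limit or range.

ROBOT

A 7-joint arm with a two-finger parallel gripper is mounted at the origin on the work surface. World frame = base frame: x ahead of the robot, y to its left, z up, the work surface at z = 0. Lengths are in m, angles in rad, forces in N, time in s.
With the tool pointing down it reaches from about 0.425 to 0.875 m from the base axis. Payload 8.4 kg.
Tool frame: the origin (TCP) lies at the very end of the fingers, on their centre line; the grasp point (between the pads) lies 19 mm behind it; z points along the fingers, y is the line along which they close (so a half turn about z gives the same grasp; the last joint's range is limited). The gripper opens to 87 mm and grips with 3 to 60 N. Pads are 19 mm wide; open, the fingers measure 117 mm over their backs; the gripper's body (75 mm by 190 mm) begins 51 mm behind the grasp point.
Start: joints at [1.243, 0.333, 0.04, 1.465, -0.013, 1.343, -0.059], TCP at [0.147, -0.633, 0.223] pointing down, gripper open.
Joint ranges: [-2.58, 2.58], [-0.38, 2.09], [-1.3, 1.39], [0.25, 2.4], [-1.5, 4.64], [0.08, 2.09], [-2.65, 2.65]. Speed limits (rad/s): [2.22, 2.22, 2.79, 2.79, 3.14, 3.14, 3.14].

INTERFACE

Orientations are given as [roll, pitch, yaw] about the fixed x, y, z axes, in that order (R = Rz(yaw) Ry(pitch) Rx(roll)).
In Python, from plant import bot gives the robot as it stands.
- The arm moves only by the shell command python3 -m jog 'ROWS' [OPENING] [FORCE]. ROWS is JSON, a list of rows, each a list of 2 entries, a list of its own where there are three numbers: the shift along the tool's x, y, z in cm, then the turn about the tool's z in rad. In form: [[[x, y, z], spin], ...]. A call has exactly 10 rows; each row is the pose to reach, as a shift and turn from the pose commanded when the call began, along the tool's axes at that moment; what a row does not reach only later rows make up. A row lasts 1/8 s, in which the tool goes at most 62.5 mm and 10.7 degrees, less where a joint would pass 70% of its speed; a pose out of reach is approached as far as the arm can. A call with a gripper value outside its range is refused whole. OPENING is the closure in counts, from 0 (fully open) to 255 (shut), set as the call begins (- or left out, the last holds). The fingers move at their own pace and stop on an object; FORCE is the grip in N (left out, the last holds). Time passes only in rows, so rows that repeat a pose let the fingers close, or fill a call up. It gives the time, the measured TCP pose, the force, the opening and the grip force at its end, in the units of the state.
- bot.get_state(): the state, without advancing time (a new reading comes with each control period).
- bot.capture(name): name is "scene" or "side" or "wrist"; returns the picture (400x640x3 uint8, blue, green, red); there is no depth.
- bot.camera_params(name): a dict with "intrinsics" (3x3 intrinsics, pixels), "rvec" (rotation vector, rad) and "tvec" (3), from world to camera coordinates, as OpenCV has them; the wrist camera has in their place "mount" (4x4, takes a point from camera to tool coordinates, whose origin is the TCP and whose axes are the flange's). Camera axes: x right, y down, z forward; pixel columns grow to the right and rows downward; lengths in m; the calibration is good to about 2 mm. A picture is of the moment at which its call begins: read the wrist's pose just before it. camera_params takes no time and is no camera call.
- bot.job_done(): hands the job in; it is judged then, once.
The state is a dict: "clock": time; "joint_positions": joint angles; "dq": joint speeds; "effort": joint torques, N m; "tool_pos": TCP position; "eef_rot": TCP orientation; "ft_force": force on the tool from outside, world axes, zero at the start; "ft_torque": the same for the moment, N m; "grip_width": finger opening in m; "gripper_force": force on a finger pad.
Only numpy, scipy, OpenCV 4.12 (cv2) and the standard library are available. Lean on these libraries where they do the work, as an engineer would, in place of code of your own. Each camera call takes 0.05 s, during which the arm holds its last target. There are 200 camera calls.

## Working session

There is one attempt and no reset: what is moved stays moved. The work goes in short steps, Python scripts to look and compute and a shell command to move; the robot and the scene stay as the last step left them, time stands still between calls to the robot, and variables do not carry over. Pictures are saved under pics/ and viewed, at most 10 in all, crops included, and the job is handed in when it is done.

```bash
ls; mkdir -p pics
python3 - <<'E'
from plant import bot
import cv2,numpy as np
print(bot.get_state())
for n in("scene","side","wrist"):
    im=bot.capture(n); cv2.imwrite(f"pics/{n}0.png",im); p=bot.camera_params(n)
    print(n,{k:np.round(v,4).tolist() for k,v in p.items()})
E
```

```text
pics
{'clock': 0.0, 'joint_positions': array([ 1.24279991,  0.33391223,  0.0398531 ,  1.46626733, -0.01341788,
        1.34326435, -0.05851591]), 'dq': array([ 0.00131785, -0.0016242 ,  0.00045656,  0.00054463,  0.00133646,
        0.00146645, -0.00036003]), 'effort': array([-1.08887842e-03, -6.56359220e+01,  1.33439004e+00, -4.03813469e+01,
       -5.99084306e-02,  4.46282874e-02,  1.59945048e-04]), 'tool_pos': array([ 0.1473108 , -0.6326187 ,  0.22166003]), 'eef_rot': array([-3.14000936e+00,  8.39573592e-05,  2.28778922e-01]), 'ft_force': array([ 0.27453914, -0.17588441,  0.07828887]), 'ft_torque': array([-0.00934508, -0.00343845,  0.04507056]), 'gripper_force': 0.0, 'grip_width': 0.08670831894780345}
scene {'intrinsics': [[375.2488, 0.0, 319.0835], [0.0, 375.2488, 209.572], [0.0, 0.0, 1.0]], 'rvec': [2.096, 0.6794, -0.3502], 'tvec': [-0.4169, -0.0859, 1.6117]}
side {'intrinsics': [[493.4338, 0.0, 324.7131], [0.0, 493.4338, 210.5523], [0.0, 0.0, 1.0]], 'rvec': [0.2066, -2.7551, 1.3084], 'tvec': [0.5079, 0.1352, 1.338]}
wrist {'intrinsics': [[329.1572, 0.0, 322.3462], [0.0, 329.1572, 197.2283], [0.0, 0.0, 1.0]], 'mount': [[0.0006, -0.9653, -0.2612, 0.0701], [1.0, 0.0004, 0.0006, 0.0001], [-0.0005, -0.2612, 0.9653, -0.1626], [0.0, 0.0, 0.0, 1.0]]}
```

View pics/scene0.png

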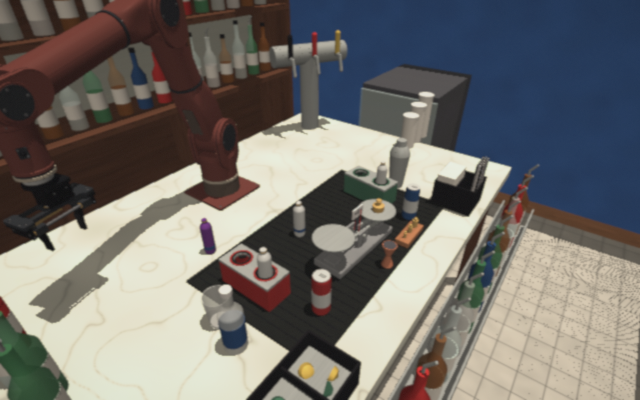

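View pics/side0.png

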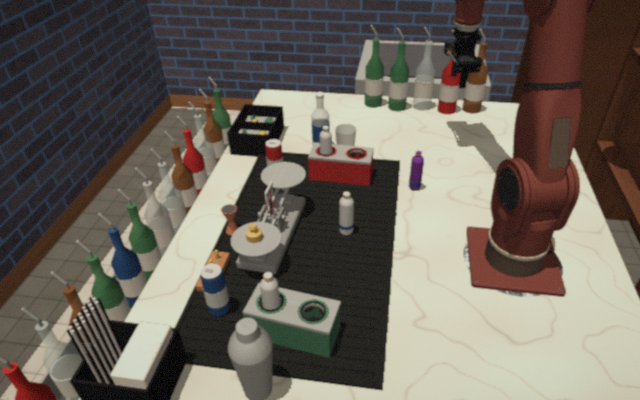

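The scene camera shows the loose cartridge, bare metal with a low blue band, at (299,219); the side camera has it at (346,213). The other candidates are:
- the purple bottle at scene (207,236) / side (416,172), which is a decoy;
- the stock cartridges in the stands, at scene (264,262) and (382,174).

The empty pan is at scene (334,238) / side (284,178). The free wells are at scene (241,257) for red and (362,174) for green. I'll confirm the cartridge in an enlarged crop and triangulate.

```bash
cat > h.py <<'E'
import numpy as np,cv2
from scipy.spatial.transform import Rotation as R
from plant import bot
def cam(n,st=None):
    p=bot.camera_params(n);K=np.array(p["intrinsics"])
    if "mount" in p:
        T=np.eye(4);T[:3,:3]=R.from_euler('xyz',st["eef_rot"]).as_matrix();T[:3,3]=st["tool_pos"]
        M=T@np.array(p["mount"]);return K,M[:3,:3],M[:3,3]
    r=cv2.Rodrigues(np.array(p["rvec"]))[0];return K,r.T,-r.T@np.array(p["tvec"]).ravel()
def ray(c,uv):
    K,A,o=c;d=A@np.linalg.inv(K)@[uv[0],uv[1],1];return o,d/np.linalg.norm(d)
def plane(c,uv,z):
    o,d=ray(c,uv);return o+d*(z-o[2])/d[2]
def tri(c1,a,c2,b):
    o1,d1=ray(c1,a);o2,d2=ray(c2,b)
    s=np.linalg.lstsq(np.c_[d1,-d2],o2-o1,rcond=None)[0]
    p,q=o1+s[0]*d1,o2+s[1]*d2;return (p+q)/2,np.linalg.norm(p-q)
def proj(c,P):
    K,A,o=c;q=K@(A.T@(np.array(P)-o));return q[:2]/q[2]
E
python3 - <<'E'
from h import *
a,b=cam("scene"),cam("side")
for n,u,v in [("carttop",(299,204),(347,194)),("cartbase",(299,235),(346,233)),("pan",(334,238),(284,178)),("wpan",(379,210),(256,239)),("red",(241,257),(356,153)),("green",(361,174),(314,311)),("redstocktop",(263,250),(326,129)),("greenstocktop",(382,164),(268,275))]:
    p,e=tri(a,u,b,v);print(n,p.round(3),round(e,4))
s=cv2.imread("pics/scene0.png")[160:310,190:430];t=cv2.imread("pics/side0.png")[120:360,200:440]
cv2.imwrite("pics/c1.png",np.hstack([cv2.resize(s,(480,300),interpolation=cv2.INTER_CUBIC),cv2.resize(t,(300,300),interpolation=cv2.INTER_CUBIC)]))
E
```

```text
carttop [ 0.462 -0.05   0.139] 0.0077
cartbase [ 0.46  -0.049 -0.   ] 0.0004
pan [ 0.654 -0.12   0.127] 0.0049
wpan [0.677 0.123 0.103] 0.01
red [ 0.463 -0.327  0.099] 0.0005
green [0.488 0.324 0.092] 0.0066
redstocktop [ 0.561 -0.328  0.178] 0.0026
greenstocktop [0.588 0.307 0.176] 0.0016
```

View pics/c1.png

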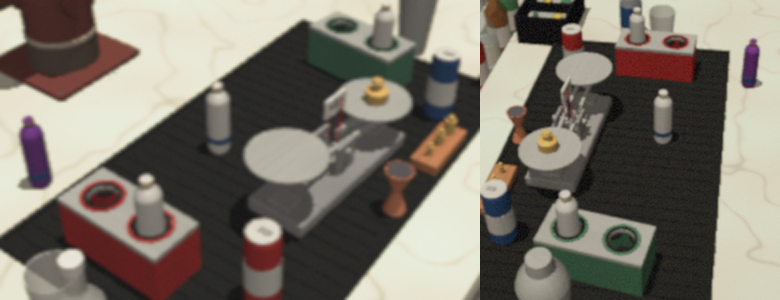

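The crop confirms the loose cartridge: bare aluminium with a low blue band, standing alone on the mat at (0.46, -0.05). It triangulates to 139 mm tall against the 137 mm given. I'll go above it, with the closing axis turned across the beam, which also suits the pan.

```bash
python3 -m jog '[[[2,-1,-3],-0.05],[[5,-4,-6],-0.1],[[9,-7,-8],-0.17],[[13,-10.5,-8],-0.25],[[17,-14,-8],-0.35],[[21,-17,-8],-0.45],[[24.5,-20,-8],-0.55],[[28,-24,-8],-0.65],[[31,-28.5,-8],-0.75],[[34.5,-33,-8],-0.85]]' 0 20
python3 -m jog '[[[0,0,0],0],[[0,0,0],0],[[0,0,0],0],[[0,0,0],0],[[0,0,0],0],[[0,0,0],0],[[0,0,0],0],[[0,0,0],0],[[0,0,0],0],[[0,0,0],0]]'
python3 - <<'E'
from h import *
s=bot.get_state();print(s["ft_force"],s["eef_rot"],s["joint_positions"].round(2))
M=R.from_euler('xyz',s["eef_rot"]).as_matrix()
print((M.T@(np.array([0.46,-0.05,0.25])-s["tool_pos"])*100).round(1),"spin",s["eef_rot"][2]-1.476)
E
```

```text
clock: 1.4
tool_pos: [0.4088, -0.2318, 0.3025]
eef_rot: [-3.142, 0.0, 1.081]
ft_force: [1.1, -0.2, 0.5]
grip_width: 0.0869
gripper_force: 0.0
clock: 2.65
tool_pos: [0.4086, -0.2334, 0.3026]
eef_rot: [-3.142, -0.0, 1.079]
ft_force: [0.0, -0.3, 0.6]
grip_width: 0.0871
gripper_force: 0.0
[ 0.04233532 -0.32154871  0.59050387] [-3.14151738e+00 -1.82749184e-05  1.07879779e+00] [ 0.81 -0.05 -0.37  1.74 -0.02  1.45 -0.05]
[18.6 -4.1  5.3] spin -0.39720220770857506
```

```bash
python3 -m jog '[[[3,-0.6,1],-0.06],[[6,-1.3,2],-0.13],[[9.5,-2,3],-0.2],[[13,-2.8,4],-0.27],[[16,-3.5,5],-0.34],[[18,-4,5.3],-0.4],[[18.6,-4.1,5.3],-0.4],[[18.6,-4.1,5.3],-0.4],[[18.6,-4.1,5.3],-0.4],[[18.6,-4.1,5.3],-0.4]]'
python3 - <<'E'
from h import *
s=bot.get_state();im=bot.capture("wrist");cv2.imwrite("pics/w1.png",im);c=cam("wrist",s)
print(proj(c,[.46,-.05,.14]),proj(c,[.46,-.05,.003]))
E
```

```text
clock: 3.9
tool_pos: [0.4603, -0.051, 0.2497]
eef_rot: [3.141, 0.0, 1.477]
ft_force: [0.5, -0.0, -0.5]
grip_width: 0.087
gripper_force: 0.0
[323.0782001  192.72861411] [322.96036049 165.70957898]
```

View pics/w1.png

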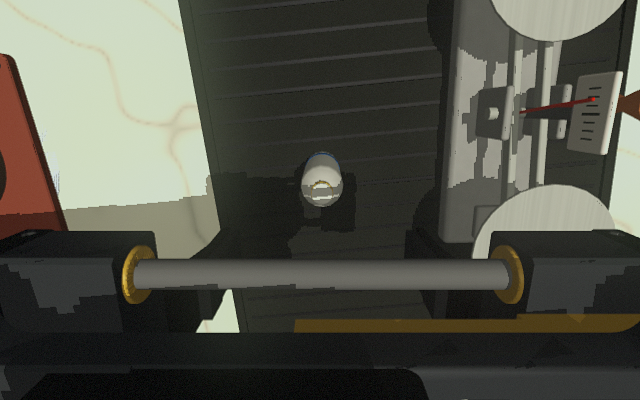

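The wrist view shows the cartridge's neck top near (321,186) and the load pan's edge at lower right, with its top near (547,184). I'll correct by ray and go down.

Run:
```python
from h import *
s=bot.get_state();c=cam("wrist",s);im=cv2.imread("pics/w1.png")
g=im[140:215,290:350].max(2);print([(r+140,int(g[r,22:42].mean())) for r in range(30,75,2)])
M=R.from_euler('xyz',s["eef_rot"]).as_matrix()
for uv in [(321,184),(321,188)]:
    p=plane(c,uv,.14);print(p,(M.T@(np.r_[p[:2],.079]-s["tool_pos"])*100).round(2))
print("band",plane(c,(321,154),.03),"rim",plane(c,(321,207),.105))
```

```text
[(170, 167), (172, 172), (174, 177), (176, 180), (178, 183), (180, 172), (182, 143), (184, 176), (186, 190), (188, 125), (190, 122), (192, 122), (194, 122), (196, 162), (198, 201), (200, 117), (202, 109), (204, 91), (206, 61), (208, 34), (210, 35), (212, 34), (214, 36)]
[ 0.45894121 -0.0420547   0.14      ] [ 0.86 -0.21 17.06]
[ 0.45861406 -0.04552397  0.14      ] [ 0.51 -0.21 17.06]
band [ 0.45938913 -0.03135716  0.03      ] rim [ 0.45586075 -0.07282936  0.105     ]
```

```bash
python3 -m jog '[[[0.2,-0.1,3],0],[[0.2,-0.2,6],0],[[0.2,-0.2,9],0],[[0.2,-0.2,12],0],[[0.2,-0.2,14],0],[[0.2,-0.2,16],0],[[0.2,-0.2,17],0],[[0.2,-0.2,17],0],[[0.2,-0.2,17],0],[[0.2,-0.2,17],0]]'
python3 - <<'E'
from h import *
im=bot.capture("wrist");cv2.imwrite("pics/w2.png",im)
E
```

```text
clock: 5.2
tool_pos: [0.459, -0.048, 0.0803]
eef_rot: [3.14, 0.0, 1.479]
ft_force: [0.6, 0.7, -0.4]
grip_width: 0.087
gripper_force: 0.0
```

View pics/w2.png

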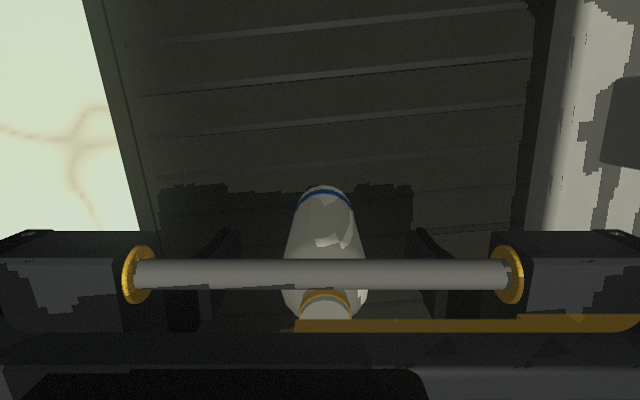

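The cartridge stands centred between the open fingers, neck near (326,310). Now I close and lift a little.

```bash
python3 -m jog '[[[0,0,0],0],[[0,0,0],0],[[0,0,0],0],[[0,0,0],0],[[0,0,0],0],[[0,0,0],0],[[0,0,0],0],[[0,0,0],0],[[0,0,0],0],[[0,0,0],0]]' 255 25
python3 - <<'E'
from h import *
s=bot.get_state();c=cam("wrist",s);print(plane(c,(326,310),.14))
M=R.from_euler('xyz',s["eef_rot"]).as_matrix()
for z in(.25,.216,): print((M.T@(np.array([.655,-.12,z])-s["tool_pos"])*100).round(1))
E
```

```text
clock: 6.5
tool_pos: [0.4586, -0.0479, 0.0796]
eef_rot: [3.141, -0.0, 1.479]
ft_force: [0.7, -0.2, 0.4]
grip_width: 0.0391
gripper_force: 25.0
[ 0.45920348 -0.0464264   0.14      ]
[ -5.4  20.2 -17. ]
[ -5.4  20.2 -13.6]
```

```bash
python3 -m jog '[[[0,0,-2],0],[[0,0,-6],0],[[0,0,-11],0],[[-0.5,2,-16],0],[[-1.5,6,-17],0],[[-3,11,-17],0],[[-4.5,16,-17],0],[[-5.4,19,-17],0],[[-5.4,20.2,-17],0],[[-5.4,20.2,-17],0]]'
python3 - <<'E'
from h import *
for n in("scene","side","wrist"): cv2.imwrite(f"pics/{n}3.png",bot.capture(n))
a=cv2.imread("pics/wrist3.png")[:, :];b=cv2.imread("pics/side3.png")[100:300,200:420]
cv2.imwrite("pics/c3.png",np.hstack([cv2.resize(a,(440,400)),cv2.resize(b,(350,400))]))
E
```

```text
clock: 7.75
tool_pos: [0.6544, -0.1195, 0.2487]
eef_rot: [-3.14, -0.001, 1.48]
ft_force: [-1.7, -0.1, -2.5]
grip_width: 0.0392
gripper_force: 25.0
```

View pics/c3.png

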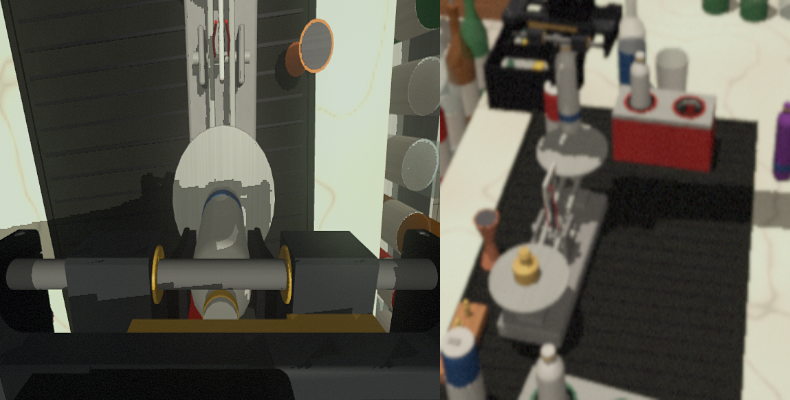

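The cartridge is over the pan and centred across it: pan edges at full-frame columns ≈252 and 400, cartridge at ≈323. I'll lower to just above the pan.

```bash
python3 - <<'E'
from h import *
s=bot.get_state();print(plane(cam("wrist",s),(326,126),.136)-[0,.065,0])
E
python3 -m jog '[[[0,0,1],0],[[0,0,2],0],[[0,0,2.6],0],[[0,0,2.9],0],[[0,0,3.1],0],[[0,0,3.2],0],[[0,0,3.3],0],[[0,0,3.3],0],[[0,0,3.3],0],[[0,0,3.3],0]]'
```

```text
[ 0.66098448 -0.12853936  0.136     ]
clock: 9.15
tool_pos: [0.6547, -0.1203, 0.2166]
eef_rot: [3.142, -0.0, 1.479]
ft_force: [0.3, -0.2, -3.0]
grip_width: 0.0396
gripper_force: 25.0
```

Pan centre is confirmed within about 1 cm, well inside the 50 mm tolerance. I'll go on gently in small steps.

```bash
python3 -m jog '[[[0,0,0.05],0],[[0,0,0.1],0],[[0,0,0.15],0],[[0,0,0.2],0],[[0,0,0.25],0],[[0,0,0.3],0],[[0,0,0.35],0],[[0,0,0.4],0],[[0,0,0.4],0],[[0,0,0.4],0]]'
```

```text
clock: 10.4
tool_pos: [0.6547, -0.1202, 0.2126]
eef_rot: [-3.142, -0.0, 1.479]
ft_force: [-0.1, -0.2, -2.3]
grip_width: 0.0394
gripper_force: 25.0
```

```bash
python3 -m jog '[[[0,0,0.05],0],[[0,0,0.1],0],[[0,0,0.15],0],[[0,0,0.2],0],[[0,0,0.25],0],[[0,0,0.3],0],[[0,0,0.3],0],[[0,0,0.3],0],[[0,0,0.3],0],[[0,0,0.3],0]]'
```

```text
clock: 11.65
tool_pos: [0.6547, -0.1202, 0.2097]
eef_rot: [3.141, -0.0, 1.479]
ft_force: [-0.5, 1.0, -0.7]
grip_width: 0.0394
gripper_force: 24.9
```

```bash
python3 -m jog '[[[0,0,0.05],0],[[0,0,0.1],0],[[0,0,0.15],0],[[0,0,0.2],0],[[0,0,0.2],0],[[0,0,0.2],0],[[0,0,0.2],0],[[0,0,0.2],0],[[0,0,0.2],0],[[0,0,0.2],0]]'
```

```text
clock: 12.9
tool_pos: [0.6547, -0.1203, 0.2076]
eef_rot: [3.142, -0.0, 1.479]
ft_force: [-0.4, -0.3, -0.1]
grip_width: 0.0392
gripper_force: 25.0
```

The pan carries the weight, so I'll release and let the beam settle.

```bash
python3 -m jog '[[[0,0,0],0],[[0,0,0],0],[[0,0,0],0],[[0,0,0],0],[[0,0,0],0],[[0,0,0],0],[[0,0,0],0],[[0,0,0],0],[[0,0,0],0],[[0,0,0],0]]' 0
python3 -m jog '[[[0,0,0],0],[[0,0,0],0],[[0,0,0],0],[[0,0,0],0],[[0,0,0],0],[[0,0,0],0],[[0,0,0],0],[[0,0,0],0],[[0,0,0],0],[[0,0,0],0]]'
python3 - <<'E'
from h import *
s=bot.get_state()
for n in("scene","side","wrist"): cv2.imwrite(f"pics/{n}4.png",bot.capture(n))
a=cv2.imread("pics/wrist4.png");b=cv2.imread("pics/side4.png")[120:280,210:370];d=cv2.imread("pics/side0.png")[120:280,210:370]
cv2.imwrite("pics/c4.png",np.hstack([cv2.resize(a,(300,400)),cv2.resize(d,(250,400)),cv2.resize(b,(250,400))]))
E
```

```text
clock: 14.15
tool_pos: [0.6547, -0.1203, 0.2076]
eef_rot: [-3.142, -0.0, 1.479]
ft_force: [-0.5, 0.0, -0.3]
grip_width: 0.0872
gripper_force: 0.0
clock: 15.4
tool_pos: [0.6547, -0.1203, 0.2076]
eef_rot: [3.142, -0.0, 1.479]
ft_force: [-0.1, 0.2, -0.8]
grip_width: 0.0875
gripper_force: 0.0
```

View pics/c4.png

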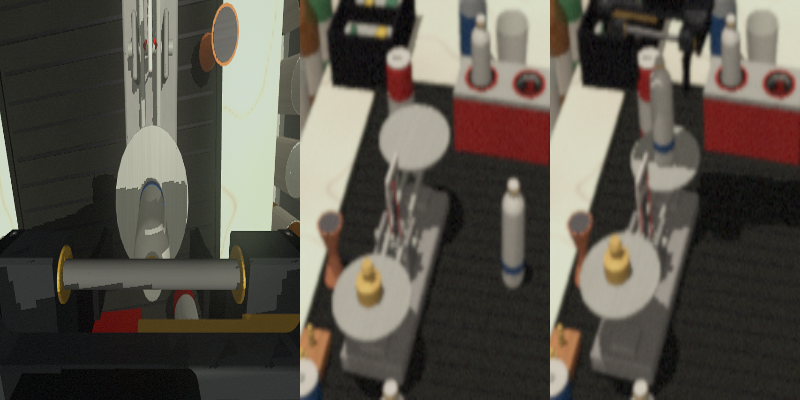

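In the side view the load pan has dropped (crop row 137 → 157) and the brass weight has risen. I'll quantify the tilt from the brass's shift.

Run:
```python
from h import *
def cen(f,x0,y0,x1,y1):
    im=cv2.imread(f);h=cv2.cvtColor(im,cv2.COLOR_BGR2HSV)[y0:y1,x0:x1]
    m=cv2.inRange(h,(12,110,90),(32,255,255));M=cv2.moments(m,True);return np.array([M["m10"]/M["m00"]+x0,M["m01"]/M["m00"]+y0]),M["m00"]
for n,b in(("side",(235,215,275,250)),("scene",(365,193,393,217))):
    c=cam(n);P=np.array([.677,.123,.13])
    print(n,cen(f"pics/{n}0.png",*b),cen(f"pics/{n}4.png",*b),"level:",proj(c,P+[0,0,.015])-proj(c,P),"full:",proj(c,P+[0,0,.03])-proj(c,P))
s=bot.get_state();c=cam("wrist",s)
for z in(.105,.12,.136):print(z,"cart top px",proj(c,[.655,-.12,z+.137]))
im=cv2.imread("pics/side4.png");a,b=cam("scene"),cam("side")
# well mouths: dark hole centres from the start pictures
for nm,(u,v) in {"red":((241,257),(356,153)),"green":((361,174),(314,311))}.items():
    print(nm,plane(a,u,.092).round(3),plane(b,v,.092).round(3))
```

```text
side (array([253.6713615 , 233.41784038]), 213.0) (array([252.33333333, 224.42465753]), 219.0) level: [-0.65609317 -4.45871694] full: [-1.32224894 -8.98581797]
scene (array([378.00909091, 205.50909091]), 110.0) (array([378.75247525, 198.93069307]), 101.0) level: [ 0.40732345 -3.62498251] full: [ 0.82013127 -7.29877326]
0.105 cart top px [324.90467498 276.98538816]
0.12 cart top px [325.1483567  296.13344312]
0.136 cart top px [325.47768751 322.01164316]
red [ 0.457 -0.322  0.092] [ 0.464 -0.337  0.092]
green [0.492 0.325 0.092] [0.485 0.322 0.092]
```

The brass rose by the full 30 mm travel, so the beam is at its + stop: the cartridge is heavier, i.e. full, and goes to the green stand. I'll lower 2.4 cm and regrip.

```bash
python3 -m jog '[[[0,0,0.5],0],[[0,0,1],0],[[0,0,1.5],0],[[0,0,2],0],[[0,0,2.3],0],[[0,0,2.4],0],[[0,0,2.4],0],[[0,0,2.4],0],[[0,0,2.4],0],[[0,0,2.4],0]]' 0
python3 -m jog '[[[0,0,0],0],[[0,0,0],0],[[0,0,0],0],[[0,0,0],0],[[0,0,0],0],[[0,0,0],0],[[0,0,0],0],[[0,0,0],0],[[0,0,0],0],[[0,0,0],0]]' 255 40
python3 - <<'E'
from h import *
s=bot.get_state()
a,b=cam("scene"),cam("side")
print("shaker top",tri(a,(402,143),b,(249,326)))
M=R.from_euler('xyz',s["eef_rot"]).as_matrix()
for P in([.52,0,.31],[.488,.324,.31]): print((M.T@(np.array(P)-s["tool_pos"])*100).round(1))
E
```

```text
clock: 16.8
tool_pos: [0.6547, -0.1203, 0.1836]
eef_rot: [3.141, 0.0, 1.479]
ft_force: [0.3, 0.4, 0.9]
grip_width: 0.0871
gripper_force: 0.0
clock: 18.05
tool_pos: [0.6548, -0.1202, 0.1836]
eef_rot: [3.141, -0.0, 1.479]
ft_force: [0.9, 0.7, -0.0]
grip_width: 0.039
gripper_force: 40.0
shaker top (array([0.58599845, 0.466374  , 0.20335386]), np.float64(0.010108157229091983))
[ 10.7 -14.5 -12.6]
[ 42.7 -20.7 -12.6]
```

```bash
python3 -m jog '[[[0,0,-3],0],[[0,0,-8],0],[[0,0,-12],0],[[1,-3,-13],-0.1],[[4,-7,-13],-0.2],[[7,-11,-13],-0.35],[[11,-14.5,-13],-0.5],[[16,-15.5,-13],-0.65],[[21,-16.5,-13],-0.8],[[26,-17.5,-13],-0.95]]'
python3 - <<'E'
from h import *
s=bot.get_state()
M=R.from_euler('xyz',s["eef_rot"]).as_matrix()
print((M.T@(np.array([.488,.324,.31])-s["tool_pos"])*100).round(1), s["eef_rot"][2]-3.08)
E
```

```text
clock: 19.3
tool_pos: [0.5035, 0.1559, 0.3134]
eef_rot: [-3.141, 0.0, 2.433]
ft_force: [0.6, 0.4, -2.4]
grip_width: 0.0389
gripper_force: 40.0
[12.1 11.8  0.3] -0.6467423617925832
```

I'll stop 5 cm short of the mouth so the camera sees it past the cartridge.

```bash
python3 -m jog '[[[1,1.5,0],-0.07],[[2,4,0],-0.15],[[3.5,7,0],-0.25],[[5,10,0],-0.35],[[6.5,12.5,0],-0.45],[[7.5,14,0],-0.55],[[8.2,14.8,0],-0.65],[[8.2,14.8,0],-0.65],[[8.2,14.8,0],-0.65],[[8.2,14.8,0],-0.65]]'
python3 - <<'E'
from h import *
s=bot.get_state();im=bot.capture("wrist");cv2.imwrite("pics/w5.png",im);c=cam("wrist",s)
print(proj(c,[.488,.324,.092]),s["joint_positions"].round(2))
E
```

```text
clock: 20.55
tool_pos: [0.5394, 0.3194, 0.3136]
eef_rot: [-3.141, 0.0, 3.076]
ft_force: [-0.3, -0.8, -3.0]
grip_width: 0.0391
gripper_force: 40.0
[324.14663452 127.12766352] [ 0.11  0.41 -0.99  1.34  0.34  1.57  0.66]
```

View pics/w5.png

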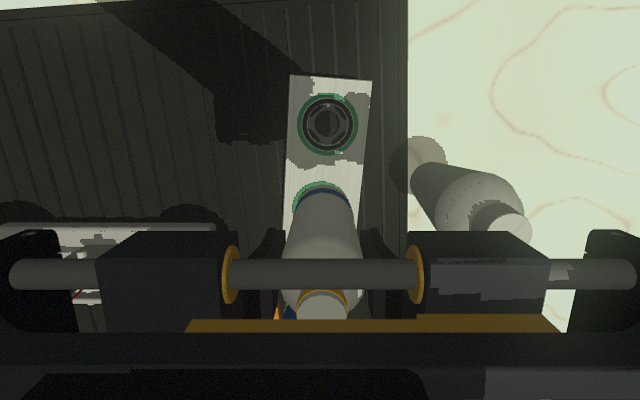

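The wrist view shows the free green-rimmed well's mouth centred near (327,124), and the cartridge's far lower edge near (326,187). I'll fit the ring and check where the cartridge sits in the grip.

Run:
```python
from h import *
s=bot.get_state();c=cam("wrist",s);im=cv2.imread("pics/w5.png")
h=cv2.cvtColor(im,cv2.COLOR_BGR2HSV);m=cv2.inRange(h,(45,70,40),(95,255,255));m[165:]=0;m[:85]=0;m[:,:280]=0;m[:,375:]=0
pts=cv2.findNonZero(m);e=cv2.minEnclosingCircle(pts);h2=cv2.fitEllipse(cv2.convexHull(pts));print(e,h2)
M=R.from_euler('xyz',s["eef_rot"]).as_matrix()
for uv in(e[0],h2[0]):
    p=plane(c,uv,.092);t=M.T@(p-s["tool_pos"]);print(p.round(4),(t*100).round(2))
r=(plane(c,(h2[0][0]+20,h2[0][1]),.092)-plane(c,(h2[0][0]-20,h2[0][1]),.092));print("mm/px",np.linalg.norm(r)/40*1000)
for dx in(-.002,0,.002):
    f=lambda x,y,z:proj(c,s["tool_pos"]+M@np.array([x+dx,y,z])).round(1)
    print(dx,"far base",f(.017,0,.077),"far 9mm",f(.020,0,.068),"neck centre",f(0,0,-.06),"neck far",f(.009,0,-.06))
col=im[175:215,326];print([(175+i,*map(int,v)) for i,v in enumerate(col[::1])][5:32])
```

```text
((327.2039489746094, 123.60537719726562), 31.31460952758789) ((327.1237487792969, 123.64643096923828), (60.783477783203125, 62.30424880981445), 5.622857570648193)
[0.4843 0.3278 0.092 ] [ 5.56  0.49 22.16]
[0.4843 0.3277 0.092 ] [ 5.56  0.48 22.16]
mm/px 1.1400366251187677
-0.002 far base [323.1 187.5] far 9mm [323.1 186.3] neck centre [323.5 321.4] neck far [323.5 299.2]
0 far base [323.1 184.9] far 9mm [323.1 183.6] neck centre [323.5 316.6] neck far [323.5 294.2]
0.002 far base [323.1 182.3] far 9mm [323.1 180.9] neck centre [323.5 311.7] neck far [323.5 289.1]
[(180, 173, 190, 190), (181, 163, 183, 179), (182, 110, 148, 98), (183, 99, 144, 79), (184, 99, 141, 86), (185, 78, 87, 88), (186, 75, 86, 88), (187, 78, 86, 86), (188, 69, 66, 57), (189, 63, 51, 42), (190, 60, 49, 39), (191, 61, 50, 39), (192, 70, 57, 43), (193, 82, 77, 68), (194, 81, 93, 92), (195, 79, 89, 90), (196, 80, 90, 90), (197, 79, 88, 87), (198, 80, 90, 89), (199, 78, 90, 89), (200, 77, 90, 87), (201, 79, 90, 90), (202, 80, 89, 91), (203, 79, 90, 90), (204, 83, 94, 91), (205, 82, 92, 92), (206, 80, 91, 91)]
```

Run:
```python
from h import *
im=cv2.imread("pics/w5.png");g=cv2.GaussianBlur(im,(3,3),0).astype(int)
for r in(195,200,205,210,220,230,245,300,312):
    row=g[r,270:380];d=np.abs(np.diff(row,axis=0)).sum(1);L=270+np.argmax(d[:45]);Rr=270+65+np.argmax(d[65:]);print(r,L,Rr,(L+Rr)/2)
```

```text
195 283 359 321.0
200 283 359 321.0
205 283 358 320.5
210 283 358 320.5
220 282 357 319.5
230 289 356 322.5
245 284 359 321.5
300 284 359 321.5
312 274 347 310.5
```

```bash
python3 -m jog '[[[2,0.1,0],0],[[4,0.3,0],0],[[5.6,0.4,0],0],[[5.6,0.4,3],0],[[5.6,0.4,6],0],[[5.6,0.4,9],0],[[5.6,0.4,11],0],[[5.6,0.4,12],0],[[5.6,0.4,12],0],[[5.6,0.4,12],0]]'
python3 - <<'E'
from h import *
s=bot.get_state();im=bot.capture("wrist");cv2.imwrite("pics/w6.png",im);c=cam("wrist",s)
M=R.from_euler('xyz',s["eef_rot"]).as_matrix()
for x in(-.002,0,.002): print(proj(c,np.r_[(s["tool_pos"]+M@[x+.023,0,0])[:2],.092]).round(1))
sd=bot.capture("side");cv2.imwrite("pics/s6.png",sd)
cv2.imwrite("pics/c6.png",np.hstack([cv2.resize(im[90:290,240:420],(432,480),interpolation=cv2.INTER_CUBIC),cv2.resize(sd[230:350,260:350],(360,480),interpolation=cv2.INTER_CUBIC)]))
E
```

```text
clock: 21.85
tool_pos: [0.4838, 0.3283, 0.1946]
eef_rot: [3.141, 0.001, 3.079]
ft_force: [0.5, 0.1, -2.8]
grip_width: 0.0391
gripper_force: 40.0
[322.9 173. ]
[322.9 170.6]
[322.9 168.2]
```

View pics/c6.png

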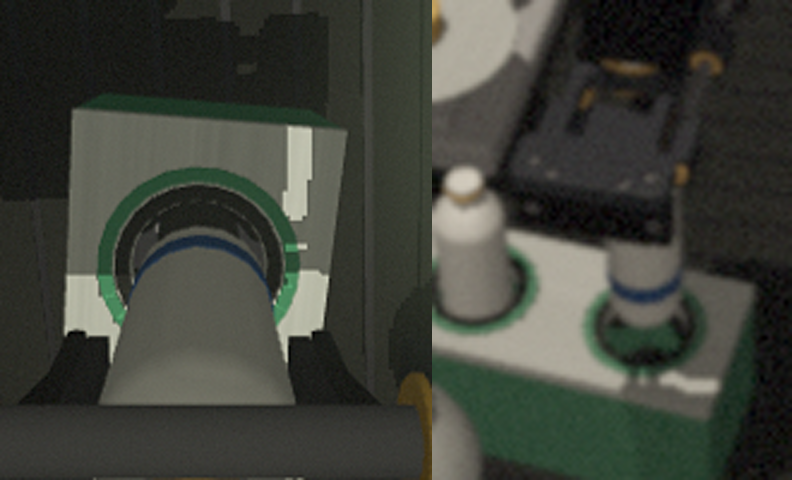

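The cartridge's base lies concentric with the green well: ring centre column ≈199 and cartridge ≈202 in the crop, about 0.5 mm apart. I'll descend to about 23 mm deep, short of any possible stop.

```bash
python3 -m jog '[[[0,0,0.7],0],[[0,0,1.4],0],[[0,0,2.1],0],[[0,0,2.6],0],[[0,0,3.1],0],[[0,0,3.5],0],[[0,0,3.9],0],[[0,0,4.3],0],[[0,0,4.7],0],[[0,0,4.8],0]]'
```

```text
clock: 23.2
tool_pos: [0.4838, 0.3279, 0.1456]
eef_rot: [3.141, 0.001, 3.079]
ft_force: [3.0, -0.9, 0.6]
grip_width: 0.0394
gripper_force: 40.0
```

In the lips: about 3.4 N of push at about 23 mm deep. I'll go on to 29 mm, then feel in steps of about 2 mm so that reaching the stop stays under 25 N.

```bash
python3 -m jog '[[[0,0,0.07],0],[[0,0,0.14],0],[[0,0,0.21],0],[[0,0,0.28],0],[[0,0,0.35],0],[[0,0,0.42],0],[[0,0,0.48],0],[[0,0,0.52],0],[[0,0,0.52],0],[[0,0,0.52],0]]'
python3 -m jog '[[[0,0,0.03],0],[[0,0,0.06],0],[[0,0,0.1],0],[[0,0,0.13],0],[[0,0,0.16],0],[[0,0,0.19],0],[[0,0,0.22],0],[[0,0,0.22],0],[[0,0,0.22],0],[[0,0,0.22],0]]'
```

```text
clock: 24.45
tool_pos: [0.4834, 0.3278, 0.1403]
eef_rot: [3.142, -0.0, 3.079]
ft_force: [2.1, 0.6, -1.1]
grip_width: 0.0392
gripper_force: 40.0
clock: 25.7
tool_pos: [0.4834, 0.3279, 0.1381]
eef_rot: [3.142, -0.0, 3.079]
ft_force: [2.2, -0.0, -0.1]
grip_width: 0.039
gripper_force: 40.0
```

```bash
python3 -m jog '[[[0,0,0.03],0],[[0,0,0.06],0],[[0,0,0.1],0],[[0,0,0.13],0],[[0,0,0.16],0],[[0,0,0.19],0],[[0,0,0.2],0],[[0,0,0.2],0],[[0,0,0.2],0],[[0,0,0.2],0]]'
```

```text
clock: 26.95
tool_pos: [0.4835, 0.3279, 0.1363]
eef_rot: [3.141, 0.0, 3.079]
ft_force: [2.2, 0.6, 3.0]
grip_width: 0.0387
gripper_force: 40.0
```

The force is rising (about +3 N), perhaps the start of the stop. I'll take a smaller step.

```bash
python3 -m jog '[[[0,0,0.01],0],[[0,0,0.02],0],[[0,0,0.03],0],[[0,0,0.04],0],[[0,0,0.05],0],[[0,0,0.06],0],[[0,0,0.07],0],[[0,0,0.08],0],[[0,0,0.08],0],[[0,0,0.08],0]]'
```

```text
clock: 28.2
tool_pos: [0.4837, 0.3279, 0.1358]
eef_rot: [3.141, 0.001, 3.079]
ft_force: [2.4, -1.2, 6.3]
grip_width: 0.0392
gripper_force: 40.0
```

```bash
python3 -m jog '[[[0,0,0.02],0],[[0,0,0.04],0],[[0,0,0.06],0],[[0,0,0.08],0],[[0,0,0.1],0],[[0,0,0.12],0],[[0,0,0.12],0],[[0,0,0.12],0],[[0,0,0.12],0],[[0,0,0.12],0]]'
```

```text
clock: 29.45
tool_pos: [0.4839, 0.328, 0.1352]
eef_rot: [3.141, 0.001, 3.079]
ft_force: [3.2, -1.7, 12.0]
grip_width: 0.0392
gripper_force: 39.9
```

The slope matches the stop (10 N/mm), with about 15 N of push. A slight touch more for margin.

```bash
python3 -m jog '[[[0,0,0.01],0],[[0,0,0.02],0],[[0,0,0.03],0],[[0,0,0.04],0],[[0,0,0.04],0],[[0,0,0.04],0],[[0,0,0.04],0],[[0,0,0.04],0],[[0,0,0.04],0],[[0,0,0.04],0]]'
```

```text
clock: 30.7
tool_pos: [0.4841, 0.328, 0.135]
eef_rot: [3.141, 0.002, 3.078]
ft_force: [2.2, -3.3, 12.6]
grip_width: 0.0388
gripper_force: 39.9
```

Home at about 34 mm deep. I'll release and retreat upward.

```bash
python3 -m jog '[[[0,0,0],0],[[0,0,0],0],[[0,0,0],0],[[0,0,0],0],[[0,0,0],0],[[0,0,0],0],[[0,0,0],0],[[0,0,0],0],[[0,0,0],0],[[0,0,0],0]]' 0
python3 -m jog '[[[0,0,-1],0],[[0,0,-3],0],[[0,0,-6],0],[[0,0,-9],0],[[0,0,-12],0],[[0,0,-15],0],[[0,0,-15],0],[[0,0,-15],0],[[0,0,-15],0],[[0,0,-15],0]]'
python3 - <<'E'
from h import *
a=bot.capture("wrist");b=bot.capture("side");cv2.imwrite("pics/w7.png",a);cv2.imwrite("pics/s7.png",b)
cv2.imwrite("pics/c7.png",np.hstack([cv2.resize(a,(400,400)),cv2.resize(b[140:360,180:380],(364,400))]))
E
```

```text
clock: 31.95
tool_pos: [0.4834, 0.3278, 0.1338]
eef_rot: [-3.142, -0.0, 3.079]
ft_force: [0.5, -0.6, 0.5]
grip_width: 0.0871
gripper_force: 0.0
clock: 33.2
tool_pos: [0.4832, 0.3276, 0.2833]
eef_rot: [-3.141, -0.001, 3.079]
ft_force: [-0.6, -0.1, 0.2]
grip_width: 0.0868
gripper_force: 0.0
```

View pics/c7.png

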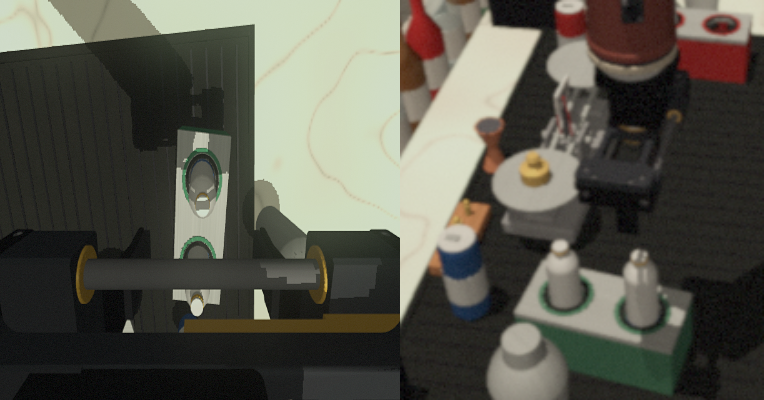

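The cartridge stands upright and free in the green stand's near well (crop 641,290), the brass weight is on its pan, and the gripper is clear.

```bash
python3 -c "
from plant import bot
print(bot.job_done())"
```

```text
the job is handed in; nothing more can be done
None
```

The cartridge was heavier than the check weight (full), so I pressed it home in the green stand's free well with about 15 N, released it and handed the job in; the hand-in call gave no verdict.

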